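Load a converter module into the test press and hold the contacts down four clicks

ROBOT

A 7-joint arm with a two-finger parallel gripper is mounted at the origin on the work surface. World frame = base frame: x ahead of the robot, y to its left, z up, the work surface at z = 0. Lengths are in mm, angles in rad, forces in N, time in s.
With the tool pointing down it reaches from about 375 to 925 mm from the base axis. Payload 3.1 kg.
Tool frame: the origin (TCP) lies between the finger pads; the fingertips stand 14 mm ahead of it and the grasp point (between the pads) lies 5 mm behind it; x points along the fingers, y is the direction in which the jaws open and shut, and the axes are right-handed (so a half turn about x gives the same grasp; the last joint's range is limited). The gripper opens to 85 mm and grips with 20 to 120 N. Pads are 22 mm wide; open, the fingers measure 114 mm over their backs; the gripper's body (76 mm by 85 mm) begins 54 mm behind the grasp point. The pads swing forward as they close: fully open they stand 13 mm farther back than shut.
Start: joints at [-1.426, 0.383, 0.044, 1.598, -0.018, 1.161, -0.05], TCP at [156.251, 630.943, 245.269] pointing down, gripper open.
Joint ranges: [-2.61, 2.61], [-0.41, 2.15], [-1.48, 1.57], [0, 2.5], [-1.57, 4.71], [0.05, 1.97], [-2.85, 2.85]. Speed limits (rad/s): [2.79, 2.79, 3.14, 3.14, 3.14, 3.14, 3.14].

INTERFACE

Orientations are given as [roll, pitch, yaw] about the fixed x, y, z axes, in that order (R = Rz(yaw) Ry(pitch) Rx(roll)).
In Python, from plant import manip gives the robot as it stands. The module is installed in compiled form; this text tells all that it offers.
- The arm moves only by the shell command python3 -m pendant 'ROWS' [OPENING] [FORCE]. ROWS is JSON, a list of rows, each a list of 2 entries, a list of its own where there are three numbers: the shift along the tool's x, y, z in mm, then the turn about the tool's x in rad. In form: [[[tx, ty, tz], roll], ...]. A call has 1 to 12 rows; each row shifts and turns the pose as measured when the row begins, along the tool's axes as they then stand; what a row does not reach is not made up. A row lasts 1/12 s, in which the tool goes at most 41.7 mm and 7.16 degrees, less where a joint would pass 70% of its speed; a pose out of reach is approached as far as the arm can. A call is refused whole if a number of a shift passes 41.7 or a number of a turn 0.125, either way. A call with a gripper value outside its range is refused whole. OPENING is the gripper's target within -1 to 1 (fully open at 1, half-way at 0, shut at -1), set as the call begins (- or left out, the last holds). The fingers move at their own pace and stop on an object; FORCE is the grip in N (left out, the last holds). Time passes only in rows, so rows that do not move let the fingers close. It gives the time, the measured TCP pose, the force and the opening at its end, in the units of the state.
- manip.get_state(): the state, without advancing time (a new reading comes with each control period).
- manip.get_image(name): name is "scene" or "top" or "wrist"; returns a dict with "frame" (384x512x3 uint8, red, green, blue), "K" (3x3 intrinsics, pixels), "distortion" ([k1, k2, p1, p2, k3] as OpenCV has them; the pictures are not rectified), "T" (4x4, takes a point from camera to world coordinates). Camera axes: x right, y up, looking along -z (the intrinsics and any distortion apply to the point x, -y, -z); pixel columns grow to the right and rows downward; lengths in mm; the calibration is good to about 2 mm. A picture is of the moment at which its call begins. There is no depth.
- manip.finish_job(): hands the job in, once; it reports no verdict.
The state is a dict: "t": time; "joint_positions": joint angles; "qvel": joint speeds; "tau": joint torques, N m; "ee_pos": TCP position; "eef_rot": TCP orientation; "ft_force": force on the tool from outside, world axes, zero at the start; "torque": the same for the moment, N m; "width": finger opening in mm.
Only numpy, scipy, OpenCV 4.12 (cv2) and the standard library are available. Lean on these libraries where they do the work, as an engineer would, in place of code of your own. Each camera call takes 0.05 s, during which the arm holds its last target.

TASK

Test the next module on the bench press: pull the red slide knob fully out so that a module drops from the magazine into the slide, then push the knob fully home to bring the module under the contact head. Then bring the orange lever down exactly four clicks from rest - never over to the fifth - and finish while holding it there with the fingers, contacts pressed on the module, since the lever springs back if let go. Leave everything else on the bench where it is.

Things in the scene. Friction and masses are not known exactly. Their poses are not given: they have to be found in the camera images.
- press: bench contact-test press, fixed: grey base 250 x 170 x 24 mm, grey column and ram housing at the rear (280 mm high), clear module magazine in the middle (36 x 34 mm, top at 110 mm), red knob in front, lever on the right. Origin on the bench under the magazine axis, 100 mm behind the base's front edge. x points from front (knob) to rear, y left, z up; yaw within 0.2 rad of the world
- slide_knob (a point): centre of the red pull knob at the front end of the loading slide: 24 mm diameter, 26 mm long along the press's x, axis 35 mm above the bench, free in front of the base (145 mm in front of the press origin when home). Pinch it from above, fingers on its left and right
- load_slide (a joint): how far the slide is pulled out to the front (press -x), in m: 0 = fully home on its stop, 0.060 = fully out on its stop; starts at 0 to 0.020. A spring ball clicks in at either end (about 5 N to pass 0.004 or 0.056, about 1 N between). Fully out, its pocket is under the magazine and the lowest module drops 9.5 mm into it; pushed home it carries the module under the contact head
- module_1: the lowest module in the magazine: dark block 25.4 x 25.4 x 10 mm, about 16 g, four brass pads on top; origin under its centre. Starts on top of the slide in the magazine (origin 39.5 mm above the bench); in the slide's pocket it stands on the bed, origin 30 mm above the bench
- module_2: the second module in the magazine, alike; it stays in the magazine, above the slide
- nest (a point): point on the bed straight below the contact head, 60 mm behind the press origin, 30 mm above the bench: where module_1 stands when the slide is home
- lever_grip (a point): centre of the orange grip bar at the lever's end: 20 mm diameter, 68 mm long along the press's y, free all round (the arm joins its left end). It swings in the press's xz plane, 170 mm from lever_pivot; at rest 323 mm above the bench, 0.95 rad above level, towards the front. Pinch it from above, fingers in front and behind (the bar turns between the pads), or push it down
- lever_pivot (a point): point on the lever's axis (parallel to the press's y, 185 mm above the bench) abreast of the middle of the grip bar. The lever shaft also drives the contact head: 3.1 mm down per click
- press_lever (a joint): lever angle in rad: 0 = at rest on its upper stop, growing as the grip goes forward and down (stop at 1.0). A spring pawl clicks into a toothed wheel every 0.157 rad: clicks 1 to 5 at 0.157, 0.314, 0.471, 0.628, 0.785; force peaks half-way between. A spring lifts the lever back to rest if let go. At the grip it takes about 4 to 11 N, with a ripple of about 2 N either way at each click
- contact_pins: the four sprung brass pins under the black contact head (40 x 40 mm) above the nest; frame origin on the bench below the head as built. They meet the module just after the second click and press it with about 6 N at the fourth
- done_tray: black open tray, 100 x 100 mm, 22 mm high, with three finished modules fixed in it; origin under its centre; stands to the left of the press
- tweezers: steel tweezers, 130 mm long along their x, 8 mm high; origin under the middle; lie in front of the press to the left
- driver: screwdriver, 170 mm long along its x, blue handle about 26 mm thick; lies to the right of the press, outboard of the lever
- circuit_board: green circuit board, 130 x 100 mm, up to 16 mm high with its parts; origin under its centre; left of the press
- red_pen: red pen, 135 mm long along its x, 12 mm high; left of the press
- mouse: black computer mouse, 105 x 60 mm, 36 mm high; right of the press
- stapler: white stapler, 130 x 34 mm, about 55 mm high; right of the press
- pen_cup: dark steel cup of pens and probes, 76 mm across, pens up to 150 mm high; origin under its centre; right of the press

How it is judged (in metres and radians):
On the way, in this order (a step that is already met when the one before it is completed fails the run):
1. the slide is pulled fully out and module_1 has dropped into its pocket (value of joint load_slide above 0.057 m and z of module_1 in the frame of press below 0.033 m), for 0.1 s.
2. the slide is pushed fully home with module_1 under the contact head, the lever still up (value of joint load_slide below 0.0025 m and horizontal distance between module_1 and nest below 0.005 m and z of module_1 in the frame of nest between -0.003 and 0.003 m and value of joint press_lever below 0.1 rad), for 0.1 s.
3. the lever is brought to the fourth click (value of joint press_lever between 0.57 and 0.69 rad and contact force between the fingers and press_lever above 1.5 N and contact force between contact_pins and module_1 above 1.5 N), for 0.3 s.
At the end, for the whole second after the job is handed in: The slide is home (joint under 2.5 mm) with module_1 flat in the nest within 5 mm; the lever stands still at the fourth click (0.57 to 0.69 rad) with the fingers pressing on it by more than 1.5 N and the contact pins on module_1 by more than 1.5 N; module_2 is still up in the magazine (all of step 3 and value of joint load_slide below 0.0025 m and horizontal distance between module_1 and nest below 0.005 m and z of module_1 in the frame of nest between -0.003 and 0.003 m and velocity of joint press_lever between -0.1 and 0.1 rad/s and z of module_2 in the frame of press above 0.035 m); the arm keeps its last pose, push and grip.
It fails at once if the lever goes over towards the fifth click (above 0.72 rad) (value of joint press_lever above 0.72 rad).
It fails at once if something else on the bench (tray, tweezers, screwdriver, board, pen, mouse, stapler, pen cup) is moved more than 25 mm (distance of any of done_tray, tweezers, driver, circuit_board, red_pen, mouse, stapler, pen_cup from where it was at the start of the episode above 0.025 m).
It also fails if it takes over 61 s, if anything falls off the work surface, if the arm or the gripper's body presses on something with over 40 N, if the wrist force passes 120 N, or if a joint passes its speed limit or range.

## Working session

There is one attempt and no reset: what is moved stays moved. The work goes in short steps, Python scripts to look and compute and a shell command to move; the robot and the scene stay as the last step left them, time stands still between calls to the robot, and variables do not carry over. Pictures are saved under pics/ and viewed, and the job is handed in when it is done.

```bash
mkdir -p pics; python3 - <<'E'
from plant import manip
import cv2
s=manip.get_state()
print({k:s[k] for k in('t','ee_pos','eef_rot','ft_force','width')})
for n in('scene','top','wrist'):
    d=manip.get_image(n); cv2.imwrite(f'pics/{n}0.png',d['frame'][:,:,::-1]); print(n,d['K'],d['distortion'],d['T'])
E
```

```text
{'t': 0.0, 'ee_pos': array([156.03058115, 630.04851909, 243.83440791]), 'eef_rot': array([-1.50848634,  1.56807989, -1.75112544]), 'ft_force': array([-0.21255314, -0.61024207,  0.24302252]), 'width': 85.3035879970971}
scene [[396.78726941   0.         272.78539892]
 [  0.         396.78726941 191.09925333]
 [  0.           0.           1.        ]] [0.01609946 0.         0.         0.         0.        ] [[ 7.48532699e-01 -5.32854725e-01  3.94670293e-01  1.07842223e+03]
 [ 6.63080561e-01  5.97191333e-01 -4.51316609e-01 -5.60902900e+02]
 [ 4.79250878e-03  5.99523439e-01  8.00342850e-01  1.22326988e+03]
 [ 0.00000000e+00  0.00000000e+00  0.00000000e+00  1.00000000e+00]]
top [[360.4951548    0.         254.42879705]
 [  0.         360.4951548  191.23620478]
 [  0.           0.           1.        ]] [-0.10336612  0.          0.          0.          0.        ] [[ 1.36183793e-01  9.68087443e-01 -2.10382218e-01  3.68311451e+02]
 [-9.90683589e-01  1.33080937e-01 -2.89048420e-02 -1.13056143e+01]
 [ 1.54481177e-05  2.12358581e-01  9.77191810e-01  1.25151515e+03]
 [ 0.00000000e+00  0.00000000e+00  0.00000000e+00  1.00000000e+00]]
wrist [[304.19135843   0.         261.49562924]
 [  0.         304.19135843 190.84093648]
 [  0.           0.           1.        ]] [-0.04258751  0.          0.          0.          0.        ] [[ 2.40650933e-01 -9.27705435e-01 -2.85394035e-01  8.38269217e+01]
 [ 9.70608903e-01  2.29302686e-01  7.30659630e-02  6.48227641e+02]
 [-2.34207214e-03 -2.94589384e-01  9.55621060e-01  3.74343158e+02]
 [ 0.00000000e+00  0.00000000e+00  0.00000000e+00  1.00000000e+00]]
```

View pics/scene0.png

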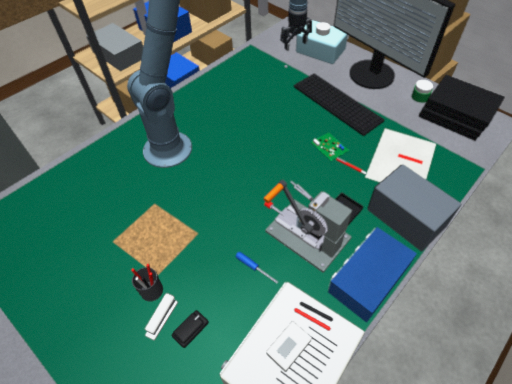

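View pics/top0.png

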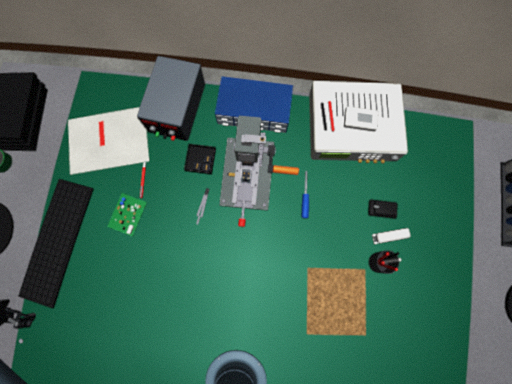

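```bash
python3 - <<'E'
import cv2
a=cv2.imread('pics/top0.png')[120:320,200:400]
cv2.imwrite('pics/top0c.png',cv2.resize(a,None,fx=3,fy=3,interpolation=cv2.INTER_CUBIC))
a=cv2.imread('pics/scene0.png')[100:300,120:340]
cv2.imwrite('pics/scene0c.png',cv2.resize(a,None,fx=3,fy=3,interpolation=cv2.INTER_CUBIC))
E
```

```text
(no output)
```

View pics/top0c.png

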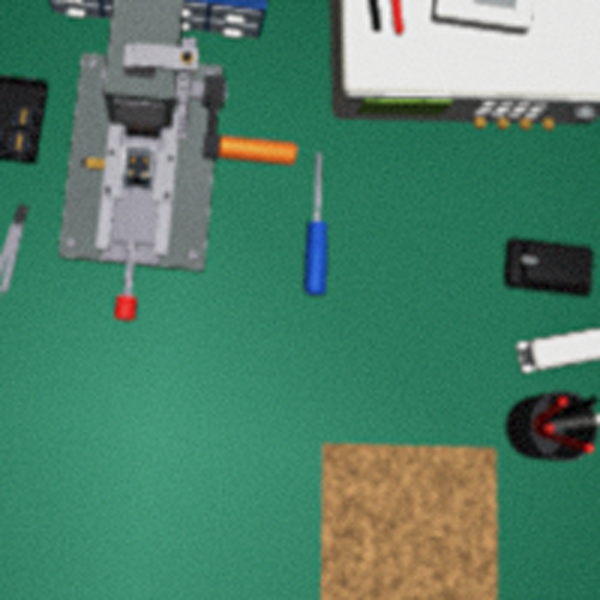

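View pics/scene0c.png

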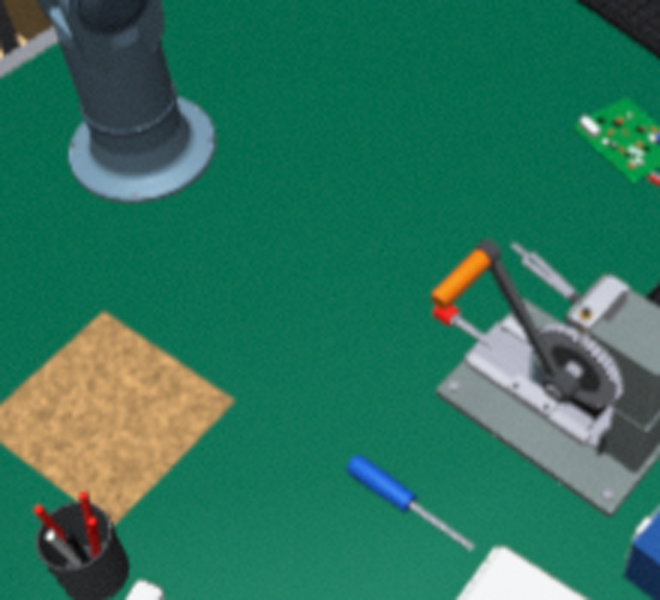

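```bash
cat > h.py <<'E'
import numpy as np,cv2
from plant import manip
from scipy.spatial.transform import Rotation as Ro
def ray(d,u,v):
    p=cv2.undistortPoints(np.array([[[u,v]]],float),d['K'],np.array(d['distortion']))[0,0]
    T=d['T']; return T[:3,3],T[:3,:3]@np.array([p[0],-p[1],-1])
def at(d,u,v,z):
    o,r=ray(d,u,v); return o+r*(z-o[2])/r[2]
def proj(d,P):
    T=d['T']; c=T[:3,:3].T@(np.asarray(P,float)-T[:3,3]); c=c*[1,-1,-1]
    return cv2.projectPoints(c.reshape(1,1,3),np.zeros(3),np.zeros(3),d['K'],np.array(d['distortion']))[0].ravel()
def st():
    s=manip.get_state(); R=Ro.from_euler('xyz',s['eef_rot']).as_matrix(); 
    return s,R
E
python3 - <<'E'
from h import *
d=manip.get_image('top')
f=lambda u,v:(200+u/3-.33,120+v/3-.33)
FL=at(d,*f(62,257),24);FR=at(d,*f(204,270),24)
print(FL,FR,np.linalg.norm(FL-FR))
v=FL-FR;yaw=np.arctan2(-v[0],v[1]);print('yaw',yaw)
for z in (35,45):print('knob',at(d,*f(126,308),z))
for p in((220,148),(297,153),(258,150)):print('grip',at(d,*f(*p),328))
e=np.array([np.cos(yaw),np.sin(yaw)]);o=(FL+FR)[:2]/2+100*e;print('origin',o)
for a in(145,155,165):print(a,o-a*e)
print('RL',at(d,*f(82,53),24))
s=manip.get_image('scene')
g=lambda u,v:(120+u/3-.33,100+v/3-.33)
# grip from two views: triangulate centre
o1,r1=ray(d,*f(258,150));o2,r2=ray(s,*g(463,275))
A=np.c_[r1,-r2];t=np.linalg.lstsq(A,o2-o1,rcond=None)[0];print('tri',o1+r1*t[0],o2+r2*t[1])
o1,r1=ray(d,*f(126,308));o2,r2=ray(s,*g(445,313))
A=np.c_[r1,-r2];t=np.linalg.lstsq(A,o2-o1,rcond=None)[0];print('tri knob',o1+r1*t[0],o2+r2*t[1])
S,R=st();print(R)
E
```

```text
[567.0815449  135.02940634  24.        ] [574.3725987  -29.07915974  24.        ] 164.27045055728064
yaw 0.04439903685965582
knob [517.34923887  52.85764114  35.        ]
knob [516.12411818  52.33020623  45.        ]
grip [633.79731116 -24.67942767 328.        ]
grip [638.61548128 -92.93426445 328.        ]
grip [636.59262125 -58.29938833 328.        ]
origin [670.62852427  57.41356842]
145 [525.77141819  50.977823  ]
155 [515.78127294  50.53397849]
165 [505.7911277   50.09013397]
RL [816.49421458 150.29065231  24.        ]
tri [636.83330863 -58.34154861 327.17147205] [640.00114558 -54.3337561  327.88778917]
tri knob [517.44781493  52.90007978  34.19537673] [518.15470359  53.80408976  34.32965977]
[[-2.66434072e-04  2.40383740e-01  9.70677901e-01]
 [-1.26230707e-03  9.70677081e-01 -2.40383883e-01]
 [-9.99999168e-01 -1.28934004e-03  4.48166471e-05]]
```

```bash
python3 -m pendant '[[[0,0,0],-0.101],[[0,0,0],-0.101],[[0,0,0],-0.101],[[0,-30,16],0],[[0,-30,16],0],[[0,-30,16],0],[[0,-30,16],0],[[0,-30,16],0],[[0,-30,16],0],[[0,-30,16],0],[[0,-30,16],0],[[0,-30,16],0]]' 1 40
cat > w.py <<'E'
import sys
from h import *
# target world -> tool shift; args x y z [yaw]
s,R=st()
P=np.array(s['ee_pos']);np.set_printoptions(precision=3,suppress=True)
print('t',round(s['t'],2),'pos',P,'ft',s['ft_force'],'w',s['width'],'tooly yaw',np.arctan2(-R[0,1],R[1,1]),'x',R[:,0])
if len(sys.argv)>3: print('shift',R.T@(np.array(list(map(float,sys.argv[1:4])))-P))
E
python3 w.py 517 53 244
```

```text
t: 1.25
ee_pos: [317.8, 370.4, 240.8]
eef_rot: [2.675, 1.564, 2.772]
ft_force: [1.1, 0.3, -0.2]
width: 85.5
t 1.25 pos [317.782 370.382 240.813] ft [ 1.085  0.334 -0.243] w 85.53510578563261 tooly yaw 0.09719697103173051 x [-0.006  0.002 -1.   ]
shift [  -5.167 -335.206  167.45 ]
```

```bash
python3 -m pendant '[[[0,-33,16],0.02],[[0,-33,16],0.017],[[0,-33,16],0],[[0,-33,16],0],[[0,-33,16],0],[[0,-33,16],0],[[0,-33,16],0],[[0,-33,16],0],[[0,-33,16],0],[[0,-20,10],0],[[0,0,0],0]]' 1 40
python3 w.py 517 53 150; python3 - <<'E'
from h import *
for n in('wrist','top'):
    d=manip.get_image(n); cv2.imwrite(f'pics/{n}1.png',d['frame'][:,:,::-1])
    print(proj(d,[517,53,35]))
E
```

```text
t: 2.17
ee_pos: [500.9, 38.3, 241.5]
eef_rot: [1.02, 1.565, 1.066]
ft_force: [-0.1, -0.6, 0.3]
width: 85.1
t 2.17 pos [500.912  38.302 241.511] ft [-0.142 -0.58   0.331] w 85.0705643028161 tooly yaw 0.046316516084766196 x [ 0.003  0.005 -1.   ]
shift [91.631 13.479 16.469]
[273.01250293 179.83155663]
[241.61376166 222.43232004]
```

View pics/wrist1.png

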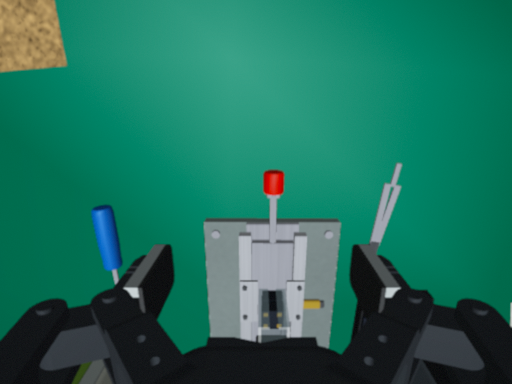

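```bash
python3 - <<'E'
from h import *
a=cv2.imread('pics/wrist1.png')[150:350,190:350]
cv2.imwrite('pics/w1c.png',cv2.resize(a,None,fx=4,fy=4,interpolation=cv2.INTER_CUBIC)[:600])
d=manip.get_image('wrist')
FR=at(d,206,220,24);FL=at(d,339,219,24);v=FL-FR
print(FL,FR,np.linalg.norm(v),np.arctan2(-v[0],v[1]));print(at(d,273,182,40),at(d,273.5,192,35))
for v_ in (220,250,280,310): pass
E
```

```text
[563.44398664 143.39170565  24.        ] [572.58456078 -20.59475078  24.        ] 164.24100580700033 0.05568219217968243
[515.69457669  57.85979833  40.        ] [529.04125193  59.49104091  35.        ]
```

View pics/w1c.png

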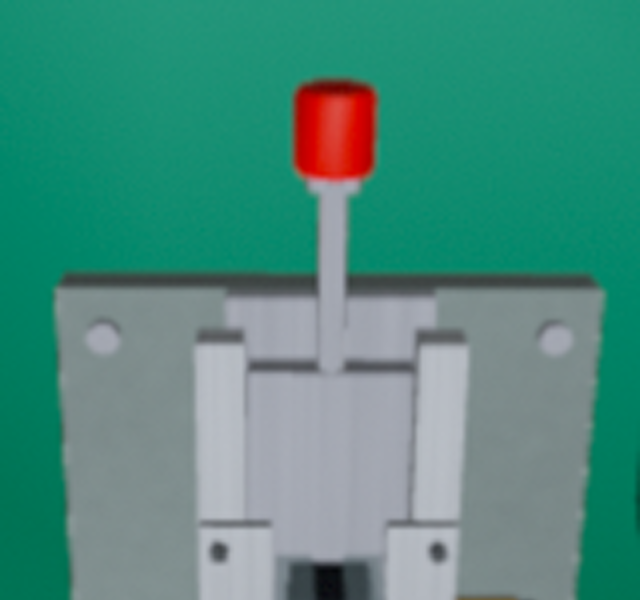

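```bash
python3 -m pendant '[[[15,4,4],-0.01],[[15,4,4],0],[[15,4,4],0],[[15,2,2],0],[[15,0,0],0],[[15,0,0],0],[[15,0,0],0],[[15,0,0],0],[[0,0,0],0],[[0,0,0],0]]' 1 40
python3 w.py 517 54.5 30; python3 - <<'E'
from h import *
d=manip.get_image('wrist'); cv2.imwrite(f'pics/wrist2.png',d['frame'][:,:,::-1])
print(proj(d,[517,54.5,35]),proj(d,[517,54.5,47]))
E
```

```text
t: 3.15
ee_pos: [503.8, 90.7, 115.8]
eef_rot: [1.729, 1.547, 1.837]
ft_force: [0.2, -0.5, 0.4]
width: 85.9
t 3.15 pos [503.821  90.74  115.797] ft [ 0.163 -0.515  0.387] w 85.9371127125763 tooly yaw 0.1081396038684193 x [-0.006  0.023 -1.   ]
shift [ 84.848 -39.479   9.513]
[208.90048459 215.58609697] [206.50508001 221.85299958]
```

View pics/wrist2.png

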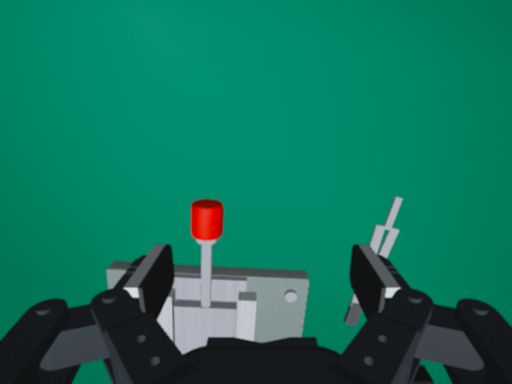

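```bash
python3 -m pendant '[[[0,0,0],0],[[0,0,0],0],[[0,0,0],0]]'; python3 w.py 517 54.5 100;python3 -m pendant '[[[0,-20,0],0.05]]';python3 w.py 517 54.5 100;python3 -m pendant '[[[0,0,0],0]]';python3 w.py 517 54.5 100;python3 -m pendant '[[[0,0,0],0]]';python3 w.py 517 54.5 100;
```

```text
t: 3.45
ee_pos: [504.3, 93.6, 118.2]
eef_rot: [1.605, 1.544, 1.717]
ft_force: [-0.6, -0.6, 0.2]
width: 85.4
t 3.45 pos [504.34   93.61  118.175] ft [-0.581 -0.59   0.194] w 85.36258843732566 tooly yaw 0.11215251830894649 x [-0.004  0.026 -1.   ]
shift [ 17.102 -40.745   8.218]
t: 3.53
ee_pos: [507.0, 78.5, 118.5]
eef_rot: [1.587, 1.541, 1.655]
ft_force: [-0.0, 0.8, -0.5]
width: 85.6
t 3.53 pos [507.024  78.525 118.528] ft [-0.005  0.806 -0.455] w 85.63186871239768 tooly yaw 0.06821237672440449 x [-0.003  0.03  -1.   ]
shift [ 17.783 -25.189   8.323]
t: 3.62
ee_pos: [508.1, 73.6, 119.4]
eef_rot: [1.522, 1.544, 1.583]
ft_force: [0.4, -1.4, -0.2]
width: 85.3
t 3.62 pos [508.051  73.58  119.368] ft [ 0.365 -1.396 -0.215] w 85.25348727342516 tooly yaw 0.06080904655193316 x [-0.     0.027 -1.   ]
shift [ 18.839 -20.108   7.749]
t: 3.7
ee_pos: [508.7, 73.0, 120.0]
eef_rot: [1.478, 1.543, 1.537]
ft_force: [-0.0, 0.6, -0.8]
width: 85.3
t 3.7 pos [508.652  73.015 119.996] ft [-0.006  0.566 -0.769] w 85.26525725937756 tooly yaw 0.05891449755539825 x [ 0.001  0.028 -1.   ]
shift [ 19.48  -19.522   7.193]
```

```bash
python3 -m pendant '[[[6,-5,2],0],[[6,-5,2],0],[[6,-5,2],0],[[6,-3,2],0],[[6,-2,0],0],[[6,0,0],0],[[6,0,0],0],[[2,0,0],0],[[0,0,0],0]]'; python3 w.py 517 54.5 30
python3 - <<'E'
from h import *
d=manip.get_image('wrist'); cv2.imwrite(f'pics/wrist3.png',d['frame'][:,:,::-1])
print(proj(d,[517,54.5,35]),proj(d,[517,54.5,47]))
E
```

```text
t: 4.45
ee_pos: [519.0, 50.0, 70.2]
eef_rot: [1.503, 1.544, 1.557]
ft_force: [0.5, 0.4, -0.4]
width: 85.6
t 4.45 pos [518.952  50.033  70.169] ft [ 0.535  0.413 -0.42 ] w 85.6023547057072 tooly yaw 0.054392861974767955 x [ 0.     0.027 -1.   ]
shift [40.273  3.497 -1.779]
[268.0613238  225.92178926] [269.0859266  234.71633628]
```

View pics/wrist3.png

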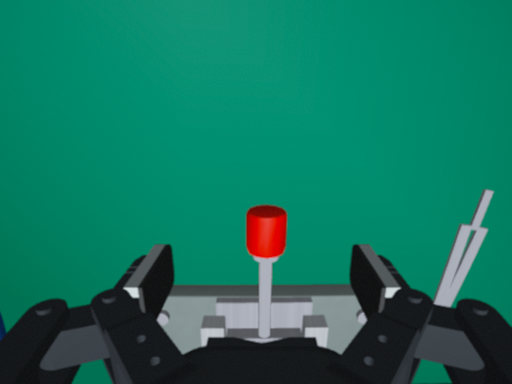

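```bash
python3 -m pendant '[[[7,1,-1],0],[[7,1,-1],0],[[7,1,0],0],[[7,0,0],0],[[7,0,0],0],[[3,0,0],0],[[0,0,0],0]]'; python3 w.py 517 53.8 30
```

```text
t: 5.08
ee_pos: [516.9, 56.3, 28.9]
eef_rot: [1.462, 1.543, 1.519]
ft_force: [-0.1, -0.5, -0.5]
width: 85.2
t 5.08 pos [516.854  56.264  28.901] ft [-0.126 -0.478 -0.529] w 85.20067057747141 tooly yaw 0.0573122344690049 x [ 0.001  0.028 -1.   ]
shift [-1.167 -2.437  0.008]
```

Close gently while easing 2 mm to the right.

```bash
python3 -m pendant '[[[0,-2,0],0],[[0,0,0],0],[[0,0,0],0],[[0,0,0],0],[[0,0,0],0],[[0,0,0],0],[[0,0,0],0],[[0,0,0],0]]' -1 40; python3 w.py 517 53.8 30
python3 - <<'E'
from h import *
d=manip.get_image('wrist'); cv2.imwrite(f'pics/wrist4.png',d['frame'][:,:,::-1])
E
```

```text
t: 5.75
ee_pos: [517.5, 53.7, 29.2]
eef_rot: [1.421, 1.542, 1.476]
ft_force: [0.1, 0.1, -1.6]
width: 23.1
t 5.75 pos [517.528  53.665  29.243] ft [ 0.098  0.109 -1.574] w 23.13124897007141 tooly yaw 0.05502894802020673 x [ 0.003  0.028 -1.   ]
shift [-0.754  0.185 -0.516]
```

View pics/wrist4.png

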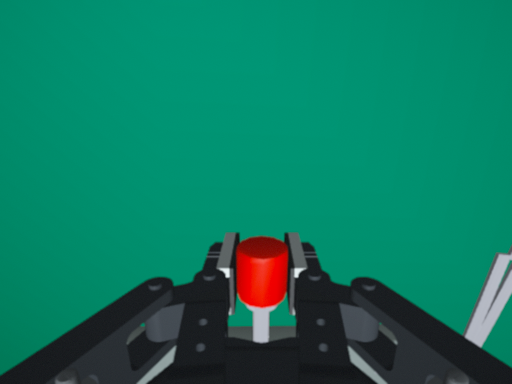

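```bash
python3 -m pendant '[[[0,0,-5],0],[[0,0,-6],0],[[0,0,-6],0],[[0,0,-6],0],[[0,0,-6],0],[[0,0,-6],0]]' -1 60; python3 w.py 517 53.8 30
```

```text
t: 6.3
ee_pos: [482.1, 52.2, 29.3]
eef_rot: [1.248, 1.541, 1.303]
ft_force: [1.4, 0.5, -2.8]
width: 22.7
t 6.3 pos [482.139  52.207  29.309] ft [ 1.379  0.477 -2.785] w 22.658678376299996 tooly yaw 0.05486322730012918 x [ 0.008  0.029 -1.   ]
shift [-0.371 -0.301 34.901]
```

```bash
python3 -m pendant '[[[0,0,-5],0],[[0,0,-5],0],[[0,0,-4],0]]'; python3 -m pendant '[[[0,0,-4],0]]';  python3 -m pendant '[[[0,0,-5],0]]'; python3 -m pendant '[[[0,0,-5],0]]'; python3 w.py 517 53.8 30
```

```text
t: 6.55
ee_pos: [469.6, 51.7, 29.5]
eef_rot: [0.981, 1.537, 1.035]
ft_force: [2.5, 0.3, -9.4]
width: 22.4
t: 6.63
ee_pos: [467.0, 51.6, 29.5]
eef_rot: [0.864, 1.535, 0.918]
ft_force: [9.8, 1.0, -13.7]
width: 22.3
t: 6.72
ee_pos: [467.1, 51.6, 29.9]
eef_rot: [0.62, 1.526, 0.674]
ft_force: [18.2, 1.9, -27.6]
width: 22.2
t: 6.8
ee_pos: [467.2, 51.6, 29.9]
eef_rot: [0.457, 1.516, 0.511]
ft_force: [16.5, 1.7, -26.3]
width: 22.2
t 6.8 pos [467.177  51.587  29.886] ft [ 16.55    1.674 -26.344] w 22.224607314337632 tooly yaw 0.054314203046828644 x [ 0.048  0.027 -0.998]
shift [ 2.332 -0.492 49.815]
```

```bash
python3 -m pendant '[[[0,0,0],0],[[0,0,0],0],[[0,0,0],0]]'; python3 - <<'E'
from h import *
for n in('wrist','top'):
    d=manip.get_image(n); 
    a=d['frame'][:,:,::-1]
    if n=='top':a=cv2.resize(a[120:250,200:330],None,fx=4,fy=4,interpolation=cv2.INTER_CUBIC)
    cv2.imwrite(f'pics/{n}5.png',a)
E
```

```text
t: 7.05
ee_pos: [467.0, 51.5, 29.7]
eef_rot: [0.446, 1.515, 0.498]
ft_force: [3.8, 1.6, -6.2]
width: 22.0
```

View pics/wrist5.png

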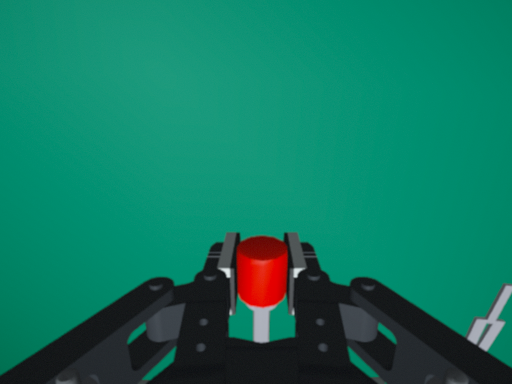

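View pics/top5.png

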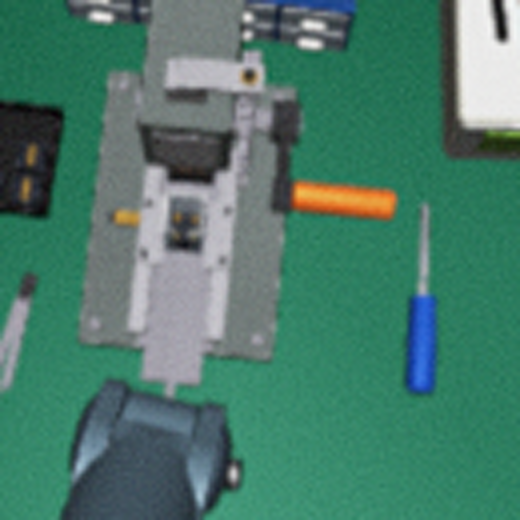

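```bash
python3 -m pendant '[[[0,0,5],0],[[0,0,6],0],[[0,0,6],0],[[0,0,6],0],[[0,0,6],0],[[0,0,6],0],[[0,0,6],0],[[0,0,6],0]]'; python3 w.py 527 54.1 30
```

```text
t: 7.82
ee_pos: [497.7, 52.8, 29.7]
eef_rot: [1.269, 1.54, 1.321]
ft_force: [-1.3, 0.8, 0.0]
width: 22.3
t 7.82 pos [497.726  52.786  29.651] ft [-1.304  0.843  0.019] w 22.27124322709147 tooly yaw 0.051895837751658715 x [ 0.008  0.03  -1.   ]
shift [-0.087 -0.196 29.305]
```

```bash
python3 -m pendant '[[[0,0,6],0],[[0,0,6],0],[[0,0,5],0],[[0,0,5],0]]'; python3 w.py;python3 -m pendant '[[[0,0,5],0]]';python3 -m pendant '[[[0,0,5],0]]';python3 -m pendant '[[[0,0,4],0]]';python3 w.py
```

```text
t: 8.15
ee_pos: [520.8, 53.7, 29.3]
eef_rot: [1.418, 1.542, 1.47]
ft_force: [-11.0, -0.0, 12.3]
width: 22.1
t 8.15 pos [520.755  53.653  29.319] ft [-11.018  -0.001  12.319] w 22.144620510686885 tooly yaw 0.05204188751689502 x [ 0.003  0.029 -1.   ]
t: 8.23
ee_pos: [524.8, 53.8, 29.5]
eef_rot: [1.555, 1.541, 1.607]
ft_force: [-3.3, -0.0, 6.6]
width: 22.2
t: 8.32
ee_pos: [526.8, 53.9, 29.3]
eef_rot: [1.834, 1.539, 1.886]
ft_force: [-14.6, -0.9, 15.8]
width: 22.5
t: 8.4
ee_pos: [526.7, 54.0, 29.3]
eef_rot: [2.12, 1.534, 2.172]
ft_force: [-13.5, 0.5, 17.8]
width: 22.2
t 8.4 pos [526.707  53.954  29.291] ft [-13.507   0.478  17.753] w 22.23179641417602 tooly yaw 0.05217748284731544 x [-0.021  0.031 -0.999]
```

```bash
python3 -m pendant '[[[0,0,0],0],[[0,0,0],0]]'; python3 -m pendant '[[[0,0,0],0],[[0,0,0],0],[[0,0,0],0],[[0,0,0],0],[[0,0,0],0]]' 0.2; python3 -m pendant '[[[-5,0,0],0],[[-8,0,0],0],[[-10,0,0],0],[[-10,0,0],0],[[-10,0,0],0],[[-10,0,0],0],[[-10,0,0],0],[[-10,0,0],0],[[0,0,0],0]]';python3 w.py 526 54 380; python3 - <<'E'
from h import *
print(manip.get_state()['joint_positions'])
d=manip.get_image('wrist'); cv2.imwrite(f'pics/wrist6.png',d['frame'][:,:,::-1])
E
```

```text
t: 8.57
ee_pos: [526.7, 53.9, 29.7]
eef_rot: [2.156, 1.532, 2.208]
ft_force: [-2.1, 0.7, 0.3]
width: 22.3
t: 8.98
ee_pos: [530.4, 54.1, 30.0]
eef_rot: [2.026, 1.536, 2.082]
ft_force: [0.2, 0.2, 0.6]
width: 51.1
t: 9.73
ee_pos: [533.5, 51.4, 112.8]
eef_rot: [1.891, 1.538, 1.947]
ft_force: [1.0, 0.1, 1.0]
width: 51.5
t 9.73 pos [533.547  51.377 112.84 ] ft [0.992 0.148 0.985] w 51.52883182545722 tooly yaw 0.0558028975876009 x [-0.012  0.031 -0.999]
shift [-266.842   11.425  -10.164]
[-0.54989339  0.36399879  0.46154544  1.99093181 -0.25634514  0.84713068
  1.68530861]
```

View pics/wrist6.png

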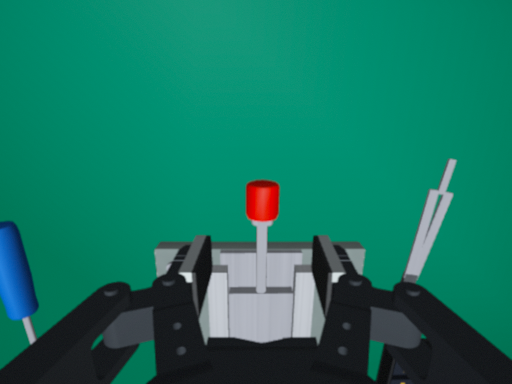

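```bash
python3 -m pendant '[[[-10,0,0],0.05],[[-15,0,-2],0.1],[[-18,0,-3],0.1],[[-20,0,-3],0.1],[[-20,0,-3],0.1],[[-20,0,-3],0.1]]';python3 w.py 526 54 380; python3 - <<'E'
from h import *
print(manip.get_state()['joint_positions'])
E
```

```text
t: 10.28
ee_pos: [514.1, 50.6, 211.8]
eef_rot: [2.952, 1.531, 2.434]
ft_force: [-0.3, 0.1, 0.1]
width: 51.4
t 10.28 pos [514.074  50.559 211.813] ft [-0.274  0.055  0.087] w 51.37407388434415 tooly yaw -0.5186732052819856 x [-0.03   0.026 -0.999]
shift [-168.325   10.167    2.04 ]
[-0.70573208  0.2018204   0.61125493  1.95470834 -0.16607559  1.05465085
  1.03432885]
```

```bash
python3 -m pendant '[[[-18,0,0],0.1],[[-18,0,0],0.1],[[-18,0,0],0.1],[[-18,0,0],0.1],[[-18,0,0],0.1],[[-18,0,0],0.1],[[-18,0,0],0.1],[[-15,0,0],0.1],[[-10,0,0],0.1],[[0,0,0],0.05],[[0,0,0],0]]';python3 w.py 590 -57 390; python3 - <<'E'
from h import *
print(manip.get_state()['joint_positions'])
d=manip.get_image('top'); a=d['frame'][:,:,::-1]
a=cv2.resize(a[120:250,200:330],None,fx=4,fy=4,interpolation=cv2.INTER_CUBIC)
cv2.imwrite('pics/top7.png',a)
d=manip.get_image('wrist'); cv2.imwrite(f'pics/wrist7.png',d['frame'][:,:,::-1])
E
```

```text
t: 11.2
ee_pos: [515.2, 46.4, 368.6]
eef_rot: [-2.237, 1.525, 2.526]
ft_force: [0.4, -0.4, 0.5]
width: 51.2
t 11.2 pos [515.227  46.384 368.607] ft [ 0.351 -0.429  0.522] w 51.19102949805725 tooly yaw -1.5197670472411886 x [-0.037  0.026 -0.999]
shift [-26.844  68.596 106.353]
[-0.81828892  0.05411727  0.70279069  1.75649826 -0.06647978  1.37799235
 -0.05124176]
```

View pics/top7.png

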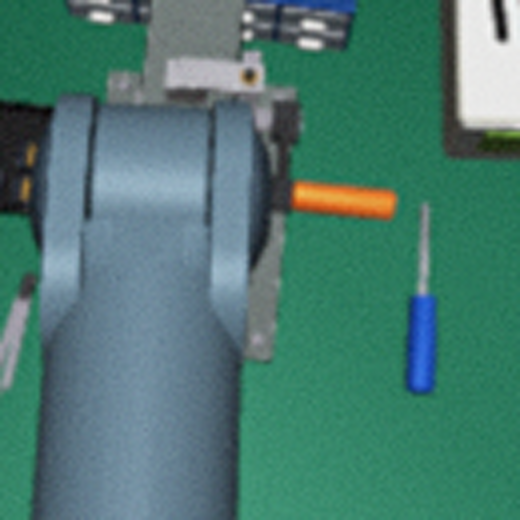

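View pics/wrist7.png

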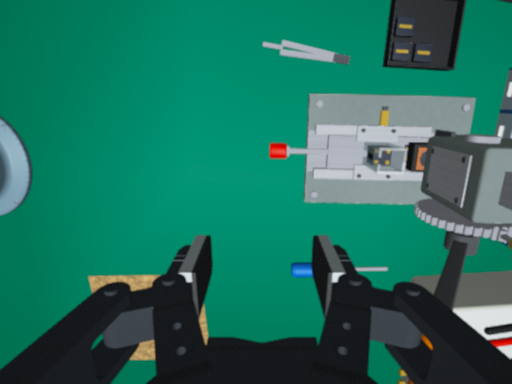

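```bash
python3 w.py 637 -58 395; python3 -m pendant '[[[-6,5,6],0],[[-6,8,9],0],[[-6,8,9],0],[[-6,8,9],0],[[-6,8,9],0],[[-6,8,9],0],[[-4,8,8],0],[[0,8,7],0],[[0,8,6],0],[[0,6,4],0],[[0,3,0],0],[[0,0,0],0]]' 0.3;python3 w.py 637 -58 395; python3 -m pendant '[[[0,0,0],0]]';python3 w.py 637 -58 395
```

```text
t 11.3 pos [515.066  46.282 368.145] ft [-0.615  0.133 -0.504] w 51.1626560036838 tooly yaw -1.5174717722693416 x [-0.038  0.026 -0.999]
shift [-34.109 115.155 109.727]
t: 12.3
ee_pos: [602.0, -32.9, 398.2]
eef_rot: [-1.988, 1.516, 2.79]
ft_force: [-0.6, 0.6, -0.6]
width: 55.4
t 12.3 pos [601.992 -32.927 398.155] ft [-0.568  0.591 -0.564] w 55.361207245899216 tooly yaw -1.5039698234302015 x [-0.052  0.019 -0.998]
shift [ 0.872 33.372 27.381]
t: 12.38
ee_pos: [601.9, -33.0, 397.8]
eef_rot: [-1.976, 1.515, 2.803]
ft_force: [-0.5, -0.4, -0.5]
width: 55.5
t 12.38 pos [601.898 -33.043 397.771] ft [-0.511 -0.372 -0.479] w 55.48578913429598 tooly yaw -1.5039590467226642 x [-0.053  0.019 -0.998]
shift [ 0.458 33.455 27.262]
```

```bash
python3 -m pendant '[[[0,6,5],0],[[0,6,5],0],[[0,6,5],0],[[0,6,5],0],[[0,6,5],0],[[0,5,3],0],[[0,2,1],0],[[0,0,0],0]]' 0.4;python3 w.py 637 -58 318; python3 - <<'E'
from h import *
for n in('wrist','top'):
    d=manip.get_image(n); a=d['frame'][:,:,::-1]
    print(proj(d,[637,-58,323]),proj(d,[637,-58,333]))
    if n=='top':a=cv2.resize(a[120:250,200:330],None,fx=4,fy=4,interpolation=cv2.INTER_CUBIC)
    cv2.imwrite(f'pics/{n}8.png',a)
E
```

```text
t: 13.05
ee_pos: [644.4, -60.6, 394.4]
eef_rot: [-1.991, 1.514, 2.791]
ft_force: [-1.0, 0.4, 1.1]
width: 59.9
t 13.05 pos [644.377 -60.583 394.391] ft [-1.043  0.373  1.125] w 59.917437372461116 tooly yaw -1.5002052840669107 x [-0.054  0.02  -0.998]
shift [76.713 -3.191 -1.31 ]
[255.86015881 205.99707738] [254.82236863 210.73469235]
[285.41887045 170.01585032] [285.73517928 168.99672953]
```

View pics/wrist8.png

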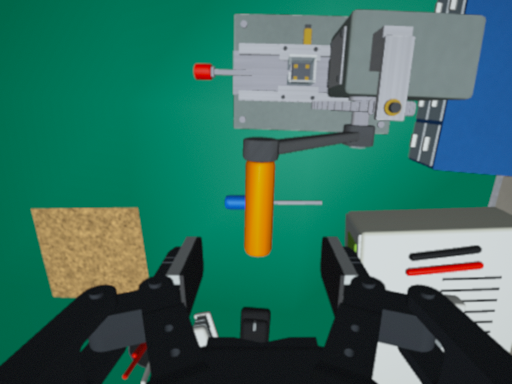

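View pics/top8.png

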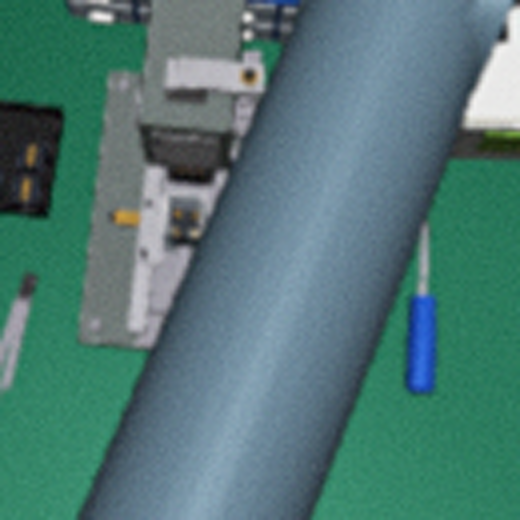

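```bash
python3 -m pendant '[[[7,0,0],0],[[7,0,0],0],[[7,0,0],0],[[7,0,0],0],[[7,0,0],0],[[7,0,0],0],[[0,0,0],0],[[0,0,0],0]]';python3 w.py 639 -58 318; python3 - <<'E'
from h import *
for n in('wrist',):
    d=manip.get_image(n); a=d['frame'][:,:,::-1]
    print(proj(d,[639,-58,323]),proj(d,[639,-58,333]))
    cv2.imwrite(f'pics/{n}9.png',a)
E
```

```text
t: 13.82
ee_pos: [639.5, -57.2, 346.9]
eef_rot: [-2.02, 1.51, 2.765]
ft_force: [0.4, -0.8, 0.6]
width: 60.0
t 13.82 pos [639.528 -57.182 346.904] ft [ 0.449 -0.765  0.599] w 60.031816218228705 tooly yaw -1.4972333904852049 x [-0.057  0.022 -0.998]
shift [28.862  1.001  1.543]
[261.84654334 240.02856155] [260.82323566 248.04995808]
```

View pics/wrist9.png

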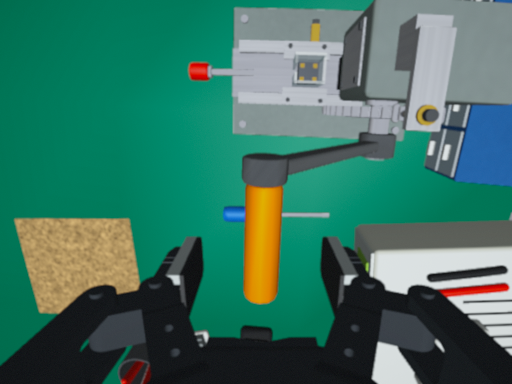

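```bash
python3 -m pendant '[[[6,0.3,0],0],[[6,0.3,0],0],[[6,0.3,0],0],[[6,0,0],0],[[3,0,0],0],[[0,0,0],0]]';python3 w.py 639 -58 318;
```

```text
t: 14.37
ee_pos: [639.5, -56.6, 318.0]
eef_rot: [-2.027, 1.512, 2.758]
ft_force: [0.4, -0.1, -0.6]
width: 59.7
t 14.37 pos [639.501 -56.628 317.987] ft [ 0.444 -0.064 -0.582] w 59.70395839012323 tooly yaw -1.4972515335347643 x [-0.055  0.022 -0.998]
shift [-0.016 -0.6    1.332]
```

```bash
python3 -m pendant '[[[0,0,0],0],[[0,0,0],0],[[0,0,0],0],[[0,0,0],0],[[0,0,0],0],[[0,0,0],0]]' -1 30;python3 w.py; python3 - <<'E'
from h import *
for n in('wrist',):
    d=manip.get_image(n); a=d['frame'][:,:,::-1]
    cv2.imwrite(f'pics/{n}10.png',a)
E
```

```text
t: 14.87
ee_pos: [638.2, -56.7, 317.9]
eef_rot: [-2.024, 1.508, 2.758]
ft_force: [-1.1, -0.3, -0.8]
width: 19.2
t 14.87 pos [638.168 -56.743 317.913] ft [-1.085 -0.266 -0.823] w 19.17994551344984 tooly yaw -1.4998719935051836 x [-0.058  0.023 -0.998]
```

View pics/wrist10.png

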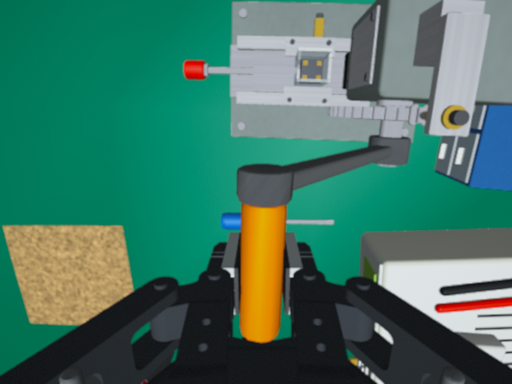

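```bash
cat > a.py <<'E'
from h import *
s,R=st();np.set_printoptions(precision=3,suppress=True)
yaw=.056
ex=np.array([np.cos(yaw),np.sin(yaw),0])
g0=np.array([638.45,-56.9,322.9]); 
g=np.array(s['ee_pos'])-5*R[:,0]
piv=g0+98.9*ex; piv[2]=185
dx=-(g-piv)@ex; dz=g[2]-185
phi=np.arctan2(dz,dx)
print('t',round(s['t'],2),'lever',.95-phi,'r',np.hypot(dx,dz),'grasp',g,'ft',s['ft_force'],'w',s['width'])
for tgt in (.157,.314,.471,.628):
    p=.95-tgt; G=piv-170*np.cos(p)*ex; G[2]=185+170*np.sin(p)
    print(tgt,'shift',R.T@(G-g))
E
python3 a.py; python3 -m pendant '[[[4,-5,0],0],[[5,-6,0],0]]'; python3 a.py
```

```text
t 14.92 lever 0.0013062536284679238 r 169.69104305552912 grasp [638.464 -56.902 322.9  ] ft [-0.067 -0.34  -0.233] w 19.045799616547924
0.157 shift [ 17.907 -19.423   0.185]
0.314 shift [ 39.    -35.729   0.503]
0.471 shift [ 62.382 -48.535   0.935]
0.628 shift [ 87.476 -57.529   1.47 ]
t: 15.08
ee_pos: [635.6, -56.9, 315.7]
eef_rot: [-2.237, 1.531, 2.547]
ft_force: [7.5, 0.6, 10.0]
width: 18.9
t 15.08 lever 0.02187995898791395 r 169.50001592075353 grasp [635.764 -57.018 320.684] ft [7.511 0.619 9.99 ] w 18.8593159579956
0.157 shift [ 15.119 -17.232   0.128]
0.314 shift [ 35.803 -34.055   0.366]
0.471 shift [ 58.861 -47.438   0.716]
0.628 shift [ 83.726 -57.051   1.17 ]
```

```bash
python3 -m pendant '[[[6,-7,0],0],[[6,-7,0],0]]'; python3 a.py;  python3 -m pendant '[[[6,-7,0],0],[[6,-7,0],0]]'; python3 a.py
```

```text
t: 15.25
ee_pos: [632.6, -57.0, 313.3]
eef_rot: [3.076, 1.549, 1.578]
ft_force: [5.0, 0.8, 6.5]
width: 19.1
t 15.25 lever 0.04530416207053922 r 169.55960998452727 grasp [632.578 -57.119 318.314] ft [4.979 0.753 6.538] w 19.125337420339573
0.157 shift [ 12.175 -14.533   0.127]
0.314 shift [ 32.293 -32.03    0.267]
0.471 shift [ 54.898 -46.167   0.52 ]
0.628 shift [ 79.433 -56.596   0.88 ]
t: 15.42
ee_pos: [628.3, -57.2, 309.7]
eef_rot: [2.151, 1.534, 0.655]
ft_force: [3.8, 1.3, 6.0]
width: 19.3
t 15.42 lever 0.07906152232477548 r 169.58905225574807 grasp [628.124 -57.33  314.724] ft [3.84  1.347 5.977] w 19.26293831663005
0.157 shift [  8.294 -10.316   0.132]
0.314 shift [ 27.895 -28.39    0.208]
0.471 shift [ 50.081 -43.178   0.396]
0.628 shift [ 74.304 -54.316   0.693]
```

```bash
python3 -m pendant '[[[6,-7,0],0],[[6,-7,0],0],[[6,-7,0],0],[[7,-6,0],0]]'; python3 a.py|head -1;  python3 -m pendant '[[[7,-6,0],0],[[7,-6,0],0],[[7,-6,0],0]]'; python3 a.py
```

```text
t: 15.75
ee_pos: [618.6, -57.7, 300.3]
eef_rot: [1.816, 1.487, 0.319]
ft_force: [-5.3, 0.8, 18.1]
width: 19.4
t 15.75 lever 0.15962451500254982 r 169.31532302264463 grasp [618.244 -57.837 305.318] ft [-5.303  0.771 18.119] w 19.362076038091157
t: 16.0
ee_pos: [616.1, -57.8, 297.5]
eef_rot: [1.777, 1.445, 0.28]
ft_force: [-1.8, 2.1, 18.5]
width: 19.1
t 16.0 lever 0.1827555082242931 r 169.26759665660072 grasp [615.528 -57.925 302.498] ft [-1.756  2.118 18.459] w 19.132090168448105
0.157 shift [-3.287  2.973  0.216]
0.314 shift [ 14.56  -16.835   0.397]
0.471 shift [ 35.283 -33.609   0.707]
0.628 shift [ 58.371 -46.937   1.138]
```

```bash
cat >> a.py <<'E'
print('x',R[:,0],'q',np.array(s['joint_positions']),'tq',np.array(s['torque']))
E
python3 -m pendant '[[[7,-8,0],0],[[7,-8,0],0]]' -1 20; python3 a.py;  python3 -m pendant '[[[7,-8,0],0],[[7,-8,0],0]]'; python3 a.py
```

```text
t: 16.17
ee_pos: [613.6, -57.8, 295.0]
eef_rot: [1.743, 1.412, 0.246]
ft_force: [1.5, 0.8, 9.7]
width: 19.2
t 16.17 lever 0.20480889904345068 r 169.47735586300482 grasp [612.812 -57.991 299.925] ft [1.547 0.816 9.732] w 19.232080919657793
0.157 shift [-5.305  6.165  0.282]
0.314 shift [ 11.86  -14.236   0.483]
0.471 shift [ 32.002 -31.703   0.817]
0.628 shift [ 54.625 -45.806   1.277]
x [ 0.154  0.039 -0.987] q [-0.615  0.236  0.777  1.771 -0.257  1.064  0.319] tq [ 0.155 -0.192 -0.23 ]
t: 16.33
ee_pos: [609.3, -57.9, 290.0]
eef_rot: [1.726, 1.384, 0.229]
ft_force: [-1.0, 1.1, 11.6]
width: 19.5
t 16.33 lever 0.24434408047093503 r 169.43654685216467 grasp [608.401 -58.158 294.885] ft [-0.974  1.109 11.583] w 19.47185887912658
0.157 shift [-9.278 11.573  0.3  ]
0.314 shift [ 7.313 -9.298  0.522]
0.471 shift [ 26.961 -27.318   0.886]
0.628 shift [ 49.182 -42.045   1.38 ]
x [ 0.181  0.042 -0.983] q [-0.624  0.211  0.777  1.807 -0.251  1.019  0.317] tq [ 0.292  0.019 -0.164]
```

```bash
python3 -m pendant '[[[8,-9,0],0],[[8,-9,0],0],[[8,-9,0],0]]'; python3 a.py;  python3 -m pendant '[[[8,-8,0],0],[[8,-8,0],0]]'; python3 a.py
```

```text
t: 16.58
ee_pos: [600.5, -58.4, 277.8]
eef_rot: [1.718, 1.344, 0.219]
ft_force: [-1.1, 1.6, 16.3]
width: 19.2
t 16.58 lever 0.3340863910957972 r 169.00105860204798 grasp [599.441 -58.664 282.633] ft [-1.112  1.575 16.252] w 19.185145910633477
0.157 shift [-18.764  23.403   0.009]
0.314 shift [-3.011  1.894  0.335]
0.471 shift [ 15.907 -16.888   0.808]
0.628 shift [ 37.527 -32.48    1.417]
x [ 0.219  0.049 -0.974] q [-0.634  0.175  0.777  1.87  -0.245  0.944  0.318] tq [ 0.433 -0.203 -0.255]
t: 16.75
ee_pos: [596.2, -58.6, 270.9]
eef_rot: [1.727, 1.32, 0.226]
ft_force: [-6.0, 1.7, 15.1]
width: 18.6
t 16.75 lever 0.3826999960754026 r 168.8278029079999 grasp [595.012 -58.896 275.721] ft [-6.009  1.661 15.083] w 18.57614498106023
0.157 shift [-23.829  29.824  -0.309]
0.314 shift [-8.582  7.956  0.146]
0.471 shift [  9.893 -11.259   0.759]
0.628 shift [ 31.141 -27.347   1.516]
x [ 0.241  0.056 -0.969] q [-0.636  0.157  0.776  1.904 -0.249  0.902  0.323] tq [ 0.402  0.611 -0.163]
```

```bash
python3 -m pendant '[[[7,-8,0],0],[[7,-8,0],0]]'; python3 a.py;  python3 -m pendant '[[[7,-8,0],0],[[7,-7,0],0]]'; python3 a.py
```

```text
t: 16.92
ee_pos: [592.3, -58.7, 264.4]
eef_rot: [1.729, 1.296, 0.226]
ft_force: [-3.8, 2.1, 12.1]
width: 19.4
t 16.92 lever 0.4280864364867053 r 168.85617453267633 grasp [591.018 -59.006 269.182] ft [-3.817  2.104 12.075] w 19.377982060452023
0.157 shift [-28.318  36.     -0.561]
0.314 shift [-13.614  13.766  -0.002]
0.471 shift [ 4.382 -5.894  0.723]
0.628 shift [ 25.227 -22.497   1.595]
x [ 0.265  0.061 -0.962] q [-0.638  0.139  0.775  1.937 -0.251  0.858  0.328] tq [ 0.27   0.124 -0.145]
t: 17.08
ee_pos: [588.4, -58.9, 256.4]
eef_rot: [1.732, 1.275, 0.227]
ft_force: [-7.9, 0.9, 16.6]
width: 19.1
t 17.08 lever 0.4814347123587469 r 168.5830711003632 grasp [586.986 -59.208 261.133] ft [-7.918  0.853 16.566] w 19.05639299984077
0.157 shift [-34.109  42.757  -1.003]
0.314 shift [-19.867  20.226  -0.355]
0.471 shift [-2.281  0.202  0.464]
0.628 shift [ 18.215 -16.824   1.437]
x [ 0.284  0.066 -0.956] q [-0.638  0.127  0.773  1.969 -0.258  0.817  0.337] tq [ 0.281  0.654 -0.057]
```

```bash
python3 -m pendant '[[[7,-7.5,0],0],[[7,-7.5,0],0]]' >/dev/null; python3 a.py|head -1;  python3 -m pendant '[[[7,-7,0],0]]'>/dev/null; python3 a.py|head -1
```

```text
t 17.25 lever 0.5262867456034681 r 168.36638152817446 grasp [583.929 -59.442 254.224] ft [-8.017  1.014 17.115] w 19.048367038377684
t 17.33 lever 0.5513912877754155 r 168.31072778143937 grasp [582.289 -59.438 250.328] ft [-9.212  0.468 15.594] w 18.992827539555986
```

```bash
python3 -m pendant '[[[6,-6,0],0]]' >/dev/null; python3 a.py|head -1;  python3 -m pendant '[[[5,-5,0],0]]'>/dev/null; python3 a.py
```

```text
t 17.42 lever 0.572865103687336 r 168.31655612753377 grasp [580.919 -59.521 246.984] ft [-6.163  0.657 14.743] w 18.9159490508845
t 17.5 lever 0.5886379333479297 r 168.29783598367294 grasp [579.978 -59.544 244.501] ft [-8.52   0.501 13.962] w 19.06494426099156
0.157 shift [-45.496  56.356  -2.38 ]
0.314 shift [-32.288  33.212  -1.475]
0.471 shift [-15.63   12.423  -0.371]
0.628 shift [ 4.068 -5.5    0.906]
x [ 0.326  0.079 -0.942] q [-0.629  0.107  0.767  2.032 -0.292  0.73   0.374] tq [ 0.293  0.782 -0.009]
```

```bash
python3 -m pendant '[[[4,-5.5,0],0]]' >/dev/null; python3 a.py|head -1;  python3 -m pendant '[[[4,-5.5,0],0]]'>/dev/null; python3 a.py;python3 -m pendant '[[[2,-4,0],0]]'>/dev/null; python3 a.py|head -1
```

```text
t 17.58 lever 0.598056248673795 r 168.46210245851762 grasp [579.269 -59.546 243.073] ft [-3.025  2.213 10.722] w 19.07411967957961
t 17.67 lever 0.6063905233499787 r 168.44795168346903 grasp [578.804 -59.554 241.748] ft [-3.609  1.58  10.47 ] w 19.185253537747187
0.157 shift [-46.574  59.273  -2.626]
0.314 shift [-33.814  35.882  -1.673]
0.471 shift [-17.56   14.778  -0.513]
0.628 shift [ 1.789 -3.518  0.825]
x [ 0.344  0.083 -0.935] q [-0.628  0.098  0.765  2.05  -0.301  0.701  0.384] tq [0.247 0.152 0.017]
t 17.75 lever 0.605253119482587 r 168.62510718285927 grasp [578.696 -59.459 241.988] ft [0.149 1.494 4.499] w 19.317797653212246
```

```bash
python3 -m pendant '[[[5.5,-5.5,0],0]]' >/dev/null; python3 a.py|head -1;  python3 -m pendant '[[[5.5,-5.5,0],0]]'>/dev/null; python3 a.py|head -1;python3 -m pendant '[[[5,-5,0],0]]'>/dev/null; python3 a.py|head -1
python3 - <<'E'
from h import *
for n in('wrist','scene','top','wrist'):
    d=manip.get_image(n); a=d['frame'][:,:,::-1]
    if n=='scene':a=cv2.resize(a[150:290,230:370],None,fx=4,fy=4,interpolation=cv2.INTER_CUBIC)
    cv2.imwrite(f'pics/{n}11.png',a)
E
python3 a.py
```

```text
t 17.83 lever 0.6258985204676916 r 168.35823545534046 grasp [577.812 -59.578 238.615] ft [-8.633  0.285 11.908] w 19.1455419843225
t 17.92 lever 0.6479475306361275 r 168.19531036923058 grasp [576.828 -59.683 235.035] ft [-9.67   0.809 16.563] w 18.86818048725419
t 18.0 lever 0.6639350831062394 r 168.0198853058572 grasp [576.221 -59.772 232.412] ft [-11.369   1.621  19.675] w 18.89094308936751
t 18.2 lever 0.6674657934110283 r 168.22269677970004 grasp [575.857 -59.726 231.899] ft [-6.672  1.455 13.075] w 19.367955555250877
0.157 shift [-52.889  66.974  -3.509]
0.314 shift [-40.793  43.235  -2.478]
0.471 shift [-25.142  21.687  -1.222]
0.628 shift [-6.32   2.858  0.227]
x [ 0.37   0.089 -0.925] q [-0.619  0.092  0.76   2.085 -0.334  0.648  0.42 ] tq [0.219 0.717 0.043]
```

View pics/wrist11.png

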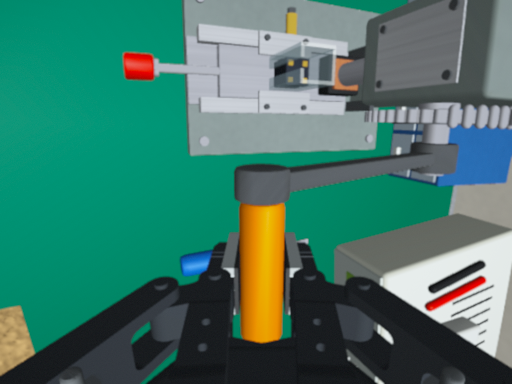

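View pics/scene11.png

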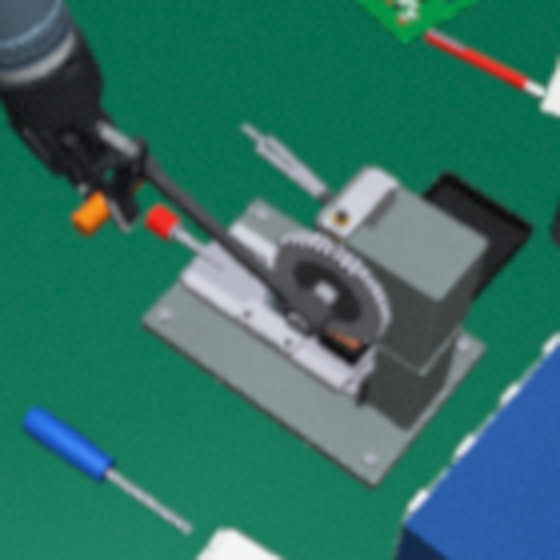

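```bash
python3 -m pendant '[[[0,0,0],0]]' >/dev/null; python3 a.py|head -1;  python3 -m pendant '[[[0,0,0],0]]'>/dev/null; python3 a.py|head -1;python3 -m pendant '[[[0,0,0],0]]'>/dev/null; python3 a.py|head -1
```

```text
t 18.28 lever 0.6534616197307372 r 168.21782905900656 grasp [576.536 -59.742 234.155] ft [-9.03   1.389 10.951] w 18.59421173368699
t 18.37 lever 0.6395791617525292 r 168.26642778266356 grasp [577.182 -59.614 236.399] ft [-5.88   0.595  7.434] w 19.085768693772145
t 18.45 lever 0.6289431289522769 r 168.27354721544813 grasp [577.726 -59.513 238.102] ft [-2.644  1.097  4.519] w 18.794457155421664
```

```bash
python3 -m pendant '[[[3.5,-3,0],0]]' >/dev/null; python3 a.py|head -1
python3 - <<'E'
import subprocess
from h import *
for i in range(12):
    manip.get_image('wrist')
    if i%3==2: print(subprocess.run(['python3','a.py'],capture_output=True,text=True).stdout.split('grasp')[0], manip.get_state()['ft_force'],abs(np.array(manip.get_state()['qvel'])).max())
E
```

```text
t 18.53 lever 0.6401104352925855 r 168.02760406865295 grasp [577.385 -59.656 236.241] ft [-8.13  -0.421 12.294] w 19.235772019278734
this script no longer has the robotException ignored in: <_io.TextIOWrapper mode='rw' encoding='UTF-8'>
Traceback (most recent call last):
BrokenPipeError: [Errno 32] Broken pipe
```

```bash
for k in 1 2 3 4; do python3 - <<'E'
from h import *
for i in range(4): d=manip.get_image('wrist')
cv2.imwrite('pics/wrist12.png',d['frame'][:,:,::-1])
print(abs(np.array(manip.get_state()['qvel'])).max())
E
python3 a.py|head -1; done
```

```text
0.0010013274121356875
t 18.88 lever 0.6416730907601533 r 168.08959822240143 grasp [577.247 -59.686 236.009] ft [-6.864  1.209 10.599] w 18.956527142576135
0.0012085376979678517
t 19.08 lever 0.6418444537204542 r 168.08018198506966 grasp [577.245 -59.643 235.979] ft [-7.607 -0.149 10.07 ] w 19.170144072386385
0.002959018564422468
t 19.28 lever 0.6417441243523947 r 168.07491923161135 grasp [577.255 -59.636 235.993] ft [-6.931 -0.245 10.463] w 18.923311097066378
0.002565628045830139
t 19.48 lever 0.641752272453219 r 168.0892731592386 grasp [577.24  -59.633 235.997] ft [-6.814  0.856 10.974] w 18.803431977934903
```

```bash
python3 - <<'E'
from h import *
d=manip.get_image('wrist');print(proj(d,[526.8,54,35]),proj(d,[526.8,54,47]))
a=d['frame'][:,:,::-1]
cv2.imwrite('pics/w13.png',cv2.resize(a[0:180,100:400],None,fx=2.6,fy=2.6,interpolation=cv2.INTER_CUBIC))
d=manip.get_image('top');cv2.imwrite('pics/t13.png',d['frame'][:,:,::-1])
E
python3 a.py|head -1
```

```text
[133.10408033  68.10794327] [133.10496532  65.90642325]
t 19.58 lever 0.6418653210008289 r 168.09420308309515 grasp [577.232 -59.662 235.98 ] ft [-6.549  1.036 10.775] w 19.51191810882536
```

View pics/w13.png

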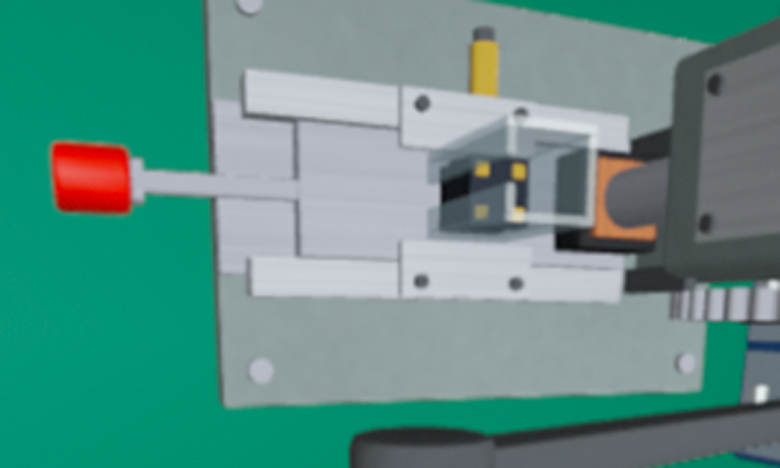

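View pics/t13.png

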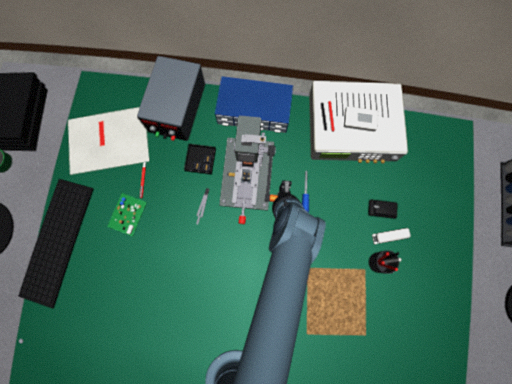

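```bash
python3 -c "
from plant import manip
print(manip.finish_job())"
```

```text
the job is handed in; nothing more can be done
None
```

I ran the full sequence and handed the job in at about 19.6 s of the 61 s. `finish_job` gives no verdict, so the result rests on my own checks.

**Slide:** I pinched the knob and pulled it out to its stop at x = 467 mm. I then pushed it home to its stop at x = 526.8 mm, a stroke of about 59.8 mm. I saw firm resistance at both ends.

**Lever:** I pinched the orange grip and lowered it in steps past the third click to the fourth. The fingers still hold it there.

**Last checks:**
- **Lever angle:** I estimate 0.642 rad from the finger position, steady for about 1 s, with about 13 N at the wrist. It reached about 0.667 rad before I eased it back, which is below the 0.72 limit.
- **Radius mismatch:** the grip radius came out at 168.1 mm instead of 170 mm. The bar has probably slipped about 2 mm in the pads, so the true angle may be about 0.01 rad lower, still inside the 0.57 to 0.69 range.
- **Slide and modules:** the last pictures show the knob within about 2 pixels of its home position and a module still in the magazine.
- **Bench:** nothing else looks moved.

**Not checked directly:** I could not see module_1 under the contact head or measure the pin force. I inferred both from the slide stroke and the lever angle.

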